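# Seat the trimming chuck in the wheel's insert bat

### The arm

A 6-joint arm with a two-finger parallel gripper is mounted at the origin on the work surface. World frame = base frame: x ahead of the robot, y to its left, z up, the work surface at z = 0. Lengths are in m, angles in rad, forces in N, time in s.
With the tool pointing down it reaches from about 0.3 to 0.875 m from the base axis. Payload 6.4 kg.
Tool frame: the origin (TCP) lies at the very end of the fingers, on their centre line; the grasp point (between the pads) lies 19 mm behind it (ctrl.grip_point_offset is the z of the grasp point in the tool frame, in m); z points along the fingers, y is the direction in which the jaws open and shut (so a half turn about z gives the same grasp; the last joint's range is limited). The gripper opens to 85 mm and grips with 20 to 120 N. Pads are 22 mm wide; open, the fingers measure 114 mm over their backs; the gripper's body (76 mm by 85 mm) begins 54 mm behind the grasp point. The pads swing forward as they close: fully open they stand 13 mm farther back than shut.
Start: joints at [-1.528, 0.181, 1.607, -0, 1.354, -0.206], TCP at [0.142, -0.557, 0.231] pointing down, gripper open.
Joint ranges: [-2.99, 2.99], [-0.89, 2.07], [0.3, 2.58], [-1.14, 4.28], [0, 2.63], [-3.12, 3.12]. Speed limits (rad/s): [2.57, 2.57, 3.01, 3.14, 3.14, 3.14].

### API

Orientations are given as a unit quaternion [w, x, y, z].
In Python, from bench import status, cams, ctrl gives the robot as it stands.
- The arm moves only by the shell command python3 -m handwheel 'ROWS'. ROWS is JSON, a list of rows, each an object with "grip": the finger opening in cm, from 0 to 8.54; "linear": the shift along the tool's x, y, z in cm, a list of three; "rotation": the turn, a rotation vector about the tool's x, y, z in degrees, a list of three. A call has 1 to 12 rows; each row is the pose to reach, as a shift and turn from the pose commanded when the call began, along the tool's axes at that moment; what a row does not reach only later rows make up. A row lasts 1/12 s, in which the tool goes at most 41.7 mm and 7.16 degrees, less where a joint would pass 70% of its speed; a pose out of reach is approached as far as the arm can. A call with a gripper value outside its range is refused whole. The fingers move at their own pace and stop on an object; the grip force is fixed at half the most. Time passes only in rows, so rows that repeat a pose let the fingers close. It gives the time, the measured TCP pose, the force and the opening at its end, in the units of the state.
- status.get_obs(): the state, without advancing time (a new reading comes with each control period).
- cams.camera(name): name is "scene" or "top" or "wrist"; returns the picture (400x640x3 uint8, red, green, blue); there is no depth.
- cams.camera_info(name): a dict with "fovy" (degrees; the focal length in pixels is half the picture's height over the tangent of half this angle, whatever the lens; pixels are square), "cx", "cy" (the principal point, pixels), "world_from_camera" (4x4, takes a point from camera to world coordinates); the wrist camera has in their place "mount" (4x4, takes a point from camera to tool coordinates, whose origin is the TCP and whose axes are the flange's). Camera axes: x right, y down, z forward; pixel columns grow to the right and rows downward; lengths in m; the calibration is good to about 2 mm. A picture is of the moment at which its call begins: read the wrist's pose just before it. camera_info takes no time and is no camera call.
- ctrl.hand_in(): hands the job in, once; it reports no verdict.
The state is a dict: "time_s": time; "q": joint angles; "dq": joint speeds; "joint_efforts": joint torques, N m; "eef_pos": TCP position; "eef_rot": TCP orientation; "wrist_force": force on the tool from outside, world axes, zero at the start; "torque": the same for the moment, N m; "opening": opening from 0.0 (shut) to 1.0 (fully open).
Only numpy, scipy, OpenCV 4.12 (cv2) and the standard library are available. Lean on these libraries where they do the work, as an engineer would, in place of code of your own. Each camera call takes 0.05 s, during which the arm holds its last target.

### The job

Get the pottery wheel ready for trimming: take the clay chuck off the work board, set it on the wheel and work it round under a light hand until its six-sided foot drops fully home in the six-sided pocket of the bat. Then bed it with a firm push straight down, without forcing it at any time, and let go. Leave the bowl, the glaze jar and the wooden rib where they are.

Things in the scene. Friction and masses are not known exactly. Their poses are not given: they have to be found in the camera images.
- chuck_mid (a point): Trimming chuck, 0.45 kg (+-20%), 66 mm high: upright terracotta cylinder 50 mm across, with a hollow top 36 mm wide and 25 mm deep, on a dark wooden hexagonal foot. Point on its axis half-way up, 33 mm above the foot's underside. z up the cylinder, x through the middle of a flat of the foot. Starts upright on an 18 mm thick plywood board.
- chuck_foot (a point): Centre of the underside of the chuck's hexagonal foot: 100 mm across the flats, 115 mm across the corners, 10 mm thick; axes as chuck_mid (flats repeat every 60 degrees). It falls into the pocket at any of six angles, when centred and turned to within about 4 degrees, with 2 mm to spare each side, and then lies on pocket; lying on top of the bat it is 9 mm higher.
- pocket (a point): Centre of the floor of the wheel's pocket, on the spindle axis, 140 mm above the bench. The pocket is a hexagonal hole, 104 mm across the flats, through the 9 mm thick bat; the floor is the aluminium head. z up, x and y along the wheel's housing, NOT along the pocket's sides: the angle of head and pocket is not measured and can be any, so it must be seen or found by feel.
- bat_top (a point): Point on the spindle axis level with the top of the round wooden bat (220 mm across), 9 mm above pocket, same axes. Head and bat turn on the spindle together, but stiffly (about 0.7 N m): they stay put while the chuck is turned on them under a light push (up to about 10 N) and are dragged round under a heavy one. A firm bedding push is 10 to 20 N; bat and chuck chip at 80 N.
- wheel: Tabletop pottery wheel, fixed: blue housing 400 x 280 mm, 98 mm high; on it a white splash pan 320 mm across, rim 146 mm above the bench; in the pan the head with the bat, whose top is 149 mm above the bench. Origin on the bench under the spindle, z up, x towards the motor end with the knob.
- bowl_mid (a point): Cream bowl on the board, 120 mm across, 58 mm high; point half-way up on its axis. Leave it alone.
- glaze_mid (a point): Green jar of glaze with a white cap on the board, 68 mm across, 85 mm high; point half-way up on its axis. Leave it alone.
- rib_mid (a point): Flat wooden throwing rib lying on the board, 90 x 44 mm with round ends, 8 mm thick, point at its middle. Leave it alone.
Things that resemble listed ones, but are neither listed nor needed, are in the scene too. Of the things like the part that bears chuck_mid, leave any that is red; of the rest the smaller one is meant.

How it is judged:
On the way, in this order (a step that is already met when the one before it is completed fails the run):
1. the chuck is lifted clear of the work board (height (world z) of chuck_mid above 0.09 m), for 0.1 s.
2. the chuck's foot is fully home in the pocket and is pressed down on the wheel with more than 8 N (z of chuck_mid in the frame of pocket below 0.0355 m and horizontal distance between chuck_mid and pocket below 0.006 m and angle between chuck_mid's own z axis and vertical below 0.05 rad and contact force between chuck and wheel above 8 N), for 0.2 s.
At the end, for the whole second after the job is handed in: The chuck stands upright (within 0.03 rad), at rest and let go, with its foot flat on the pocket's floor (within 2 mm in height) and its axis within 5 mm of the spindle; bowl, glaze jar and wooden rib are within 30 mm of where they stood (z of chuck_mid in the frame of pocket between 0.031 and 0.035 m and horizontal distance between chuck_mid and pocket below 0.005 m and angle between chuck_mid's own z axis and vertical below 0.03 rad and linear speed of chuck below 0.02 m/s and distance of each of bowl_mid, glaze_mid, rib_mid from where it was at the start of the episode below 0.03 m); the robot touches nothing.
It fails at once if the chuck is forced or dropped on the wheel (more than 80 N between them) (contact force between chuck and wheel above 80 N).
It fails at once if the bowl is moved more than 30 mm (distance of bowl_mid from where it was at the start of the episode above 0.03 m).
It fails at once if the glaze jar is moved more than 30 mm (distance of glaze_mid from where it was at the start of the episode above 0.03 m).
It fails at once if the wooden rib is moved more than 30 mm (distance of rib_mid from where it was at the start of the episode above 0.03 m).
It also fails if it takes over 58 s, if anything falls off the work surface, if the arm or the gripper's body presses on something with over 40 N, if the wrist force passes 120 N, or if a joint passes its speed limit or range.

## Working session

There is one attempt and no reset: what is moved stays moved. The work goes in short steps, Python scripts to look and compute and a shell command to move; the robot and the scene stay as the last step left them, time stands still between calls to the robot, and variables do not carry over. Pictures are saved under pics/ and viewed, and the job is handed in when it is done.

```bash
ls; mkdir -p pics; python3 - <<'E'
from bench import status, cams, ctrl
import cv2
print(status.get_obs(), ctrl.grip_point_offset)
for n in ("scene","top","wrist"):
    print(n,cams.camera_info(n))
    cv2.imwrite(f"pics/a_{n}.png",cams.camera(n)[:,:,::-1])
E
```

```text
pics
{'time_s': 0.0, 'q': array([-1.52829843e+00,  1.81530846e-01,  1.60799424e+00,  1.03823429e-05,
        1.35377623e+00, -2.06316579e-01]), 'dq': array([ 0.00136375,  0.00191187,  0.00012149, -0.00134836, -0.00152511,
        0.00051623]), 'joint_efforts': array([-5.09381891e-05, -4.44877553e+01, -3.51339626e+01, -3.99041346e-04,
        8.85523448e-03,  3.17187897e-06]), 'eef_pos': array([ 0.14158432, -0.55674223,  0.23039653]), 'eef_rot': array([-8.51050985e-04,  9.92271172e-01,  1.24085416e-01,  7.49508378e-05]), 'wrist_force': array([-0.71980721,  0.03200199,  0.45902074]), 'torque': array([-0.01986697, -0.01802656, -0.02735993]), 'opening': 0.9982960879891056} -0.0187
scene {'fovy': 53.01117188410895, 'cx': 317.11449457471986, 'cy': 200.6069686228472, 'world_from_camera': array([[-0.65319496,  0.48859257, -0.57845799,  1.03912073],
       [ 0.75711402,  0.41064013, -0.50808763,  0.72476769],
       [-0.01070978, -0.76983894, -0.63814834,  0.75698868],
       [ 0.        ,  0.        ,  0.        ,  1.        ]])}
top {'fovy': 45.339137052233006, 'cx': 318.54133806019286, 'cy': 200.58484204446836, 'world_from_camera': array([[-0.02971082, -0.99705114,  0.07075508,  0.38178304],
       [-0.99952387,  0.0302248 ,  0.00620446,  0.20569471],
       [-0.00832472, -0.07053706, -0.99747442,  1.23574914],
       [ 0.        ,  0.        ,  0.        ,  1.        ]])}
wrist {'fovy': 61.524189027504576, 'cx': 317.9105167146893, 'cy': 201.19754487983147, 'mount': array([[-7.52156390e-04, -9.65888997e-01, -2.58955362e-01,
         6.52740339e-02],
       [ 9.99999717e-01, -7.19025432e-04, -2.22653909e-04,
         9.88758214e-04],
       [ 2.88634693e-05, -2.58955457e-01,  9.65889264e-01,
        -1.43323983e-01],
       [ 0.00000000e+00,  0.00000000e+00,  0.00000000e+00,
         1.00000000e+00]])}
```

View pics/a_scene.png

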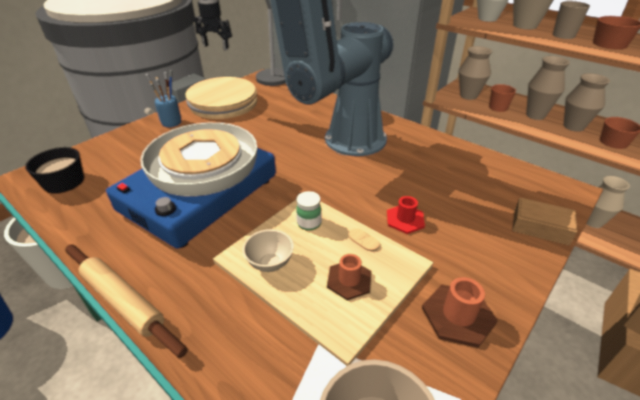

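View pics/a_top.png

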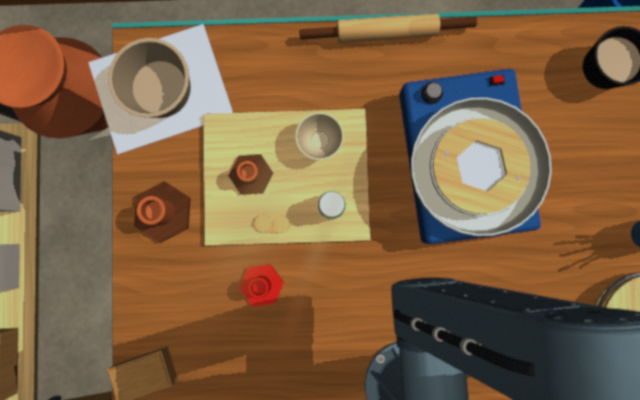

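View pics/a_wrist.png

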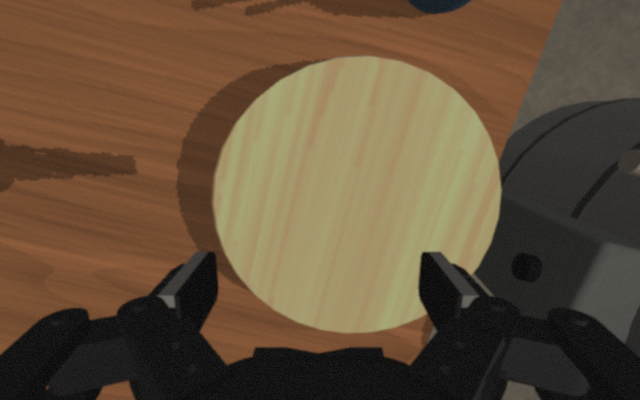

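The scene and top pictures show the chuck on the board at about (248,172) in the top view. The red one is at (262,285) and the bigger one at (160,212), so I leave both. The pocket is the whitish hexagon at (480,166). Next I'll measure these by ray casting.

```bash
cat > h.py <<'E'
import numpy as np, cv2
from bench import status, cams, ctrl
from scipy.spatial.transform import Rotation as R
def Kinv(i,uv):
    f=200/np.tan(np.radians(i["fovy"])/2); uv=np.atleast_2d(uv).astype(float)
    return np.c_[(uv[:,0]-i["cx"])/f,(uv[:,1]-i["cy"])/f,np.ones(len(uv))]
def tcpT(o):
    w,x,y,z=o["eef_rot"]; T=np.eye(4); T[:3,:3]=R.from_quat([x,y,z,w]).as_matrix(); T[:3,3]=o["eef_pos"]; return T
def cast(name,uv,z,T=None):
    i=cams.camera_info(name); M=i["world_from_camera"] if name!="wrist" else T@i["mount"]
    d=Kinv(i,uv)@M[:3,:3].T; o=M[:3,3]; return o+d*((z-o[2])/d[:,2])[:,None]
def hexang(P):
    """P: contour points in plane (m). returns min-area-rect-free estimate: centre, flat-normal angle mod 60, apothem"""
    hull=cv2.convexHull((P[:,:2]*1e5).astype(np.float32).reshape(-1,1,2))[:,0]/1e5
    th=np.radians(np.arange(0,360,.25)); s=np.stack([np.cos(th),np.sin(th)])
    sup=(hull@s).max(0)
    w=sup+np.roll(sup,720)                 # width by direction
    n=240; tot=sum(np.roll(w,-n*k) for k in range(3))/3
    k=np.argmin(tot[:240]); a=th[k]
    c=np.linalg.lstsq(np.array([[np.cos(a+j*np.pi/3),np.sin(a+j*np.pi/3)] for j in range(3)]),
      np.array([(sup[(k+j*n)%1440 if 0 else (k+j*240)%1440]-sup[(k+j*240+720)%1440])/2 for j in range(3)]),rcond=None)[0]
    return c,np.degrees(a),[round(float(w[(k+j*240)%1440]),4) for j in range(3)],float(w.max())
E
python3 - <<'E'
from h import *
im=cv2.imread("pics/a_top.png"); hsv=cv2.cvtColor(im,cv2.COLOR_BGR2HSV)
big=cv2.resize(im[100:260,190:560],None,fx=2.1,fy=2.1,interpolation=cv2.INTER_CUBIC); cv2.imwrite("pics/b.png",big)
for p in [(480,166),(450,150),(248,171),(248,163),(240,185),(268,175),(262,190)]: print(p,hsv[p[1],p[0]])
E
```

```text
(480, 166) [105  19 213]
(450, 150) [ 21 121 198]
(248, 171) [ 10 178 136]
(248, 163) [ 10 179 162]
(240, 185) [ 13 154  68]
(268, 175) [ 15 148 107]
(262, 190) [ 16 142 111]
```

View pics/b.png

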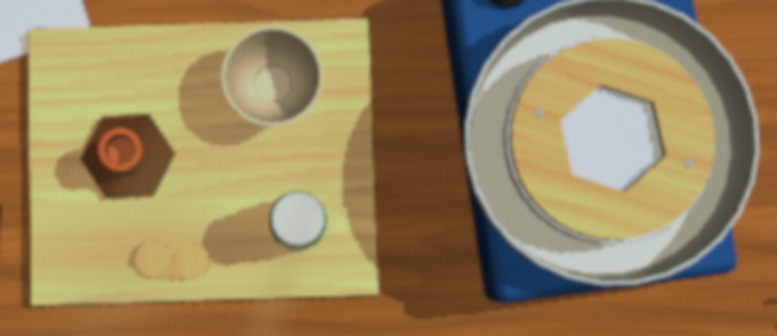

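```bash
python3 - <<'E'
from h import *
im=cv2.imread("pics/a_top.png"); hsv=cv2.cvtColor(im,cv2.COLOR_BGR2HSV)
H,S,V=[hsv[:,:,k].astype(int) for k in range(3)]
def blob(m,seed):
    m=m.astype(np.uint8)*255; n,l,st,_=cv2.connectedComponentsWithStats(m); b=(l==l[seed[1],seed[0]]).astype(np.uint8)
    return max(cv2.findContours(b,0,cv2.CHAIN_APPROX_NONE)[0],key=cv2.contourArea)[:,0],st[l[seed[1],seed[0]]]
# rows of values to choose thresholds
print("row166 S",S[166,450:512]); print("V",V[166,450:512]); print('H',H[166,450:512])
print("row185 H",H[185,222:276]);print("V",V[185,222:276]);print("S",S[185,222:276])
# pan/bat circles
E
```

```text
row166 S [117 115 116 115 115 118 117 106  61   9  15  20  19  19  19  19  19  19
  19  19  18  18  19  18  20  19  19  20  18  20  19  19  19  19  19  19
  19  19  19  19  19  19  19  18  18  19  19  19  15   3  10  12  14  23
  64 111 115 115 114 114 115 113]
V [198 198 198 198 197 197 198 198 198 197 208 213 213 212 212 213 213 212
 212 213 212 211 212 212 213 212 212 213 211 212 213 212 212 213 213 212
 213 212 212 212 212 213 212 212 212 212 212 211 198 171 159 155 150 133
 120 145 180 195 197 197 197 198]
H [ 23  24  23  23  23  23  22  22  22  26 105 106 107 107 105 107 107 107
 105 105 106 106 105 106 106 105 105 106 104 106 105 105 107 105 107 105
 105 107 105 105 107 107 107 106 106 105 105 107 103  90  35  30  26  25
  21  23  24  24  24  24  24  24]
row185 H [19 19 18 18 18 18 19 18 19 18 18 18 17 16 13 13 13 12 13 14 14 13 14 13
 13 13 14 13 13 13 13 13 13 13 14 14 14 14 15 14 14 14 15 16 21 26 28 29
 28 29 29 28 29 28]
V [162 162 163 164 164 163 162 163 163 164 161 149 122  89  71  66  68  68
  68  69  73  77  83  87  90  92  95 101 102 103 103 105 106 106 108 108
 110 109 109 109 109 108 109 111 125 156 182 193 195 194 195 196 195 195]
S [124 124 124 123 123 122 124 122 125 123 124 123 130 143 154 162 158 154
 154 159 157 159 160 155 156 155 161 154 155 156 156 151 156 156 153 153
 153 150 150 147 145 144 145 136 118 101  97  94  95  95  95  95  94  95]
```

```bash
python3 - <<'E'
from h import *
im=cv2.imread("pics/a_top.png"); hsv=cv2.cvtColor(im,cv2.COLOR_BGR2HSV)
H,S,V=[hsv[:,:,k].astype(int) for k in range(3)]
def blob(m,seed):
    n,l=cv2.connectedComponents(m.astype(np.uint8)); b=(l==l[seed[1],seed[0]]).astype(np.uint8)
    return max(cv2.findContours(b,0,cv2.CHAIN_APPROX_NONE)[0],key=cv2.contourArea)[:,0]
c=blob((H<=16)&(S>100),(268,175)); print("foot",hexang(cast("top",c,.028)),len(c))
p=blob((S<85)|(V<165),(480,166)); print("pocket rim",cv2.boundingRect(p),hexang(cast("top",p,.149)))
p=blob((S<40)&(V>190),(480,166)); print("pocket floor",hexang(cast("top",p,.140)))
# bat
b=blob((H>17)&(H<28)&(S>85)&(V>150),(450,150)); h=cv2.convexHull(b); (x,y),r=cv2.minEnclosingCircle(h); print("bat",cv2.boundingRect(b),cast("top",(x,y),.149),cast("top",[(x-r,y),(x+r,y)],.149)); e=cv2.fitEllipse(h);print(cast("top",e[0],.149))
# chuck rim
t=blob((H<=11)&(S>165)&(V>90),(248,163)); e=cv2.fitEllipse(cv2.convexHull(t)); print("top rim",e,cast("top",e[0],.084))
# glaze, bowl, rib
for n,uv,z in (("glaze",(331,205),.103),("bowl",(319,136),.076),("rib",(271,223),.026)): print(n,cast("top",uv,z)[0].round(3))
for n,m in (("housing",(H>105)&(H<125)&(S>150)),):
    q=max(cv2.findContours(m.astype(np.uint8)[60:250,395:545].copy(),0,2)[0],key=cv2.contourArea)
    
E
```

```text
foot (array([0.54082751, 0.38620587]), np.float64(2.0), [0.0954, 0.0963, 0.0963], 0.10962079474904662) 114
pocket rim (456, 140, 51, 51) (array([ 0.52824205, -0.16061486]), np.float64(39.5), [0.1063, 0.1065, 0.1061], 0.11871112913559342)
pocket floor (array([ 0.5281777 , -0.15824613]), np.float64(39.25), [0.0976, 0.0922, 0.0966], 0.10900891294523651)
bat (434, 119, 96, 94) [[ 0.52779081 -0.16142791  0.149     ]] [[ 0.53120981 -0.05089141  0.149     ]
 [ 0.5243776  -0.27177692  0.149     ]]
[[ 0.52745655 -0.16112604  0.149     ]]
top rim ((246.5855255126953, 168.2196502685547), (23.424358367919922, 26.866296768188477), 175.68545532226562) [[0.54745279 0.38501585 0.084     ]]
glaze [0.451 0.184 0.103]
bowl [0.623 0.207 0.076]
rib [0.414 0.335 0.026]
```

Cross-checks agree:
- **Spindle:** (0.528,-0.161) from both the bat and the pocket rim. The bat measures 221 mm and the pocket 106 mm across the flats, against 220 and 104 given.
- **Pocket angle:** about 39.4° (mod 60).
- **Chuck:** foot at (0.541,0.386), measuring 96 mm across the flats against 100, with a flat at about 2°. The rim gives a centre 6.6 mm further in x, so I'll refine with the wrist camera.

Next I move towards the chuck.

```bash
cat >> h.py <<'E'
def go(p,yaw,o=None):
    o=o or status.get_obs(); T=tcpT(o)
    y=np.radians(yaw); Rt=np.array([[np.cos(y),np.sin(y),0],[np.sin(y),-np.cos(y),0],[0,0,-1.]])
    print("linear",(T[:3,:3].T@(np.array(p)-T[:3,3])*100).round(2),"rot",np.degrees(R.from_matrix(T[:3,:3].T@Rt).as_rotvec()).round(2))
def st():
    o=status.get_obs(); T=tcpT(o); print("t",round(o["time_s"],2),"pos",T[:3,3].round(4),"yaw",np.degrees(np.arctan2(T[1,0],T[0,0])).round(2),"tilt",np.degrees(np.arccos(-T[2,2])).round(2),"F",o["wrist_force"].round(2),"M",o["torque"].round(2),"op",round(o["opening"],3),"q6",o["q"][5].round(2)); return o
E
python3 -c "
from h import *
st();go((0.42,-0.15,.27),0)"
```

```text
t 0.15 pos [ 0.1416 -0.5569  0.2306] yaw 14.25 tilt 0.08 F [-0.46  0.26  0.06] M [ 0.   -0.02  0.01] op 0.998 q6 -0.21
linear [ 37.   -32.59  -3.89] rot [-8.000e-02 -1.000e-02  1.425e+01]
```

```bash
python3 -m handwheel '[{"grip":8.5,"linear":[3,-2.6,-1],"rotation":[0,0,2]},{"grip":8.5,"linear":[37,-32.6,-3.9],"rotation":[-0.08,0,14.25]},{"grip":8.5,"linear":[37,-32.6,-3.9],"rotation":[-0.08,0,14.25]},{"grip":8.5,"linear":[37,-32.6,-3.9],"rotation":[-0.08,0,14.25]},{"grip":8.5,"linear":[37,-32.6,-3.9],"rotation":[-0.08,0,14.25]},{"grip":8.5,"linear":[37,-32.6,-3.9],"rotation":[-0.08,0,14.25]},{"grip":8.5,"linear":[37,-32.6,-3.9],"rotation":[-0.08,0,14.25]},{"grip":8.5,"linear":[37,-32.6,-3.9],"rotation":[-0.08,0,14.25]},{"grip":8.5,"linear":[37,-32.6,-3.9],"rotation":[-0.08,0,14.25]},{"grip":8.5,"linear":[37,-32.6,-3.9],"rotation":[-0.08,0,14.25]},{"grip":8.5,"linear":[37,-32.6,-3.9],"rotation":[-0.08,0,14.25]},{"grip":8.5,"linear":[37,-32.6,-3.9],"rotation":[-0.08,0,14.25]}]'; python3 -c "
from h import *
st();go((0.51,0.386,.24),0)"
```

```text
time_s: 1.15
eef_pos: [0.4207, -0.1479, 0.2705]
eef_rot: [0.001, 1.0, 0.0, 0.0]
wrist_force: [1.4, -0.6, -0.2]
opening: 0.997
t 1.15 pos [ 0.4207 -0.1479  0.2705] yaw 0.03 tilt 0.09 F [ 1.39 -0.59 -0.22] M [-0.04 -0.04 -0.07] op 0.997 q6 0.97
linear [  8.95 -53.39   2.98] rot [ 0.08 -0.04  0.03]
```

```bash
python3 -m handwheel '[{"grip":8.5,"linear":[4,0,0],"rotation":[0,0,0]},{"grip":8.5,"linear":[6,0,0],"rotation":[0,0,0]},{"grip":8.5,"linear":[6,0,0],"rotation":[0,0,0]},{"grip":8.5,"linear":[6,0,0],"rotation":[0,0,0]}]'; python3 - <<'E'
from h import *
import pickle
o=st(); im=cams.camera("wrist")[:,:,::-1].copy(); cv2.imwrite("pics/c_w.png",im); pickle.dump(o,open("c.pkl","wb"))
go((0.51,0.386,.24),0)
E
```

```text
time_s: 1.48
eef_pos: [0.4802, -0.1496, 0.2696]
eef_rot: [0.0, 1.0, 0.001, -0.001]
wrist_force: [-0.2, 0.4, 0.1]
opening: 0.996
t 1.48 pos [ 0.4802 -0.1496  0.2696] yaw 0.11 tilt 0.09 F [-0.2   0.44  0.13] M [-0.02 -0.02 -0.02] op 0.996 q6 1.03
linear [  3.1  -53.59   2.92] rot [0.04 0.09 0.04]
```

View pics/c_w.png

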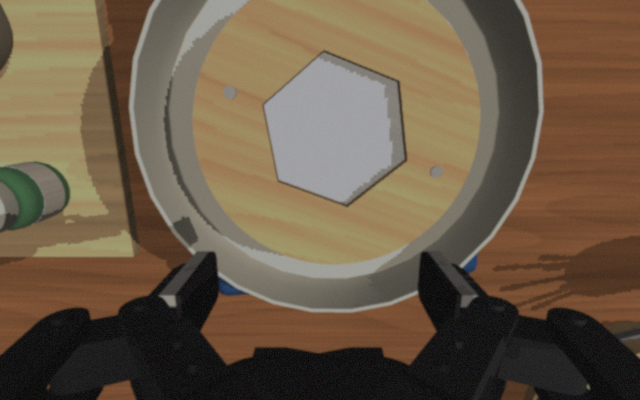

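The wrist picture shows the pocket clearly, with its hexagon centred near (336,129) and its corners sharp. I'll measure it and move on over the chuck.

```bash
python3 - <<'E'
from h import *
import pickle
o=pickle.load(open("c.pkl","rb")); T=tcpT(o)
im=cv2.imread("pics/c_w.png"); hsv=cv2.cvtColor(im,cv2.COLOR_BGR2HSV)
S=hsv[:,:,1].astype(int);V=hsv[:,:,2].astype(int)
print(S[129,255:275],V[129,255:275],S[129,395:415],V[129,395:415])
for sm in (40,60,75):
    m=((S<sm)|(V<110)).astype(np.uint8); n,l=cv2.connectedComponents(m); b=(l==l[129,336]).astype(np.uint8)
    p=max(cv2.findContours(b,0,1)[0],key=cv2.contourArea)[:,0]; print(cv2.boundingRect(p),hexang(cast("wrist",p,.149,T)))
E
python3 -m handwheel '[{"grip":8.5,"linear":[0.2,-3,0.2],"rotation":[0,0,0]},{"grip":8.5,"linear":[3.1,-53.6,2.9],"rotation":[0,0,0]},{"grip":8.5,"linear":[3.1,-53.6,2.9],"rotation":[0,0,0]},{"grip":8.5,"linear":[3.1,-53.6,2.9],"rotation":[0,0,0]},{"grip":8.5,"linear":[3.1,-53.6,2.9],"rotation":[0,0,0]},{"grip":8.5,"linear":[3.1,-53.6,2.9],"rotation":[0,0,0]},{"grip":8.5,"linear":[3.1,-53.6,2.9],"rotation":[0,0,0]},{"grip":8.5,"linear":[3.1,-53.6,2.9],"rotation":[0,0,0]},{"grip":8.5,"linear":[3.1,-53.6,2.9],"rotation":[0,0,0]},{"grip":8.5,"linear":[3.1,-53.6,2.9],"rotation":[0,0,0]},{"grip":8.5,"linear":[3.1,-53.6,2.9],"rotation":[0,0,0]},{"grip":8.5,"linear":[3.1,-53.6,2.9],"rotation":[0,0,0]}]'
python3 -m handwheel '[{"grip":8.5,"linear":[0,0,0],"rotation":[0,0,0]},{"grip":8.5,"linear":[0,0,0],"rotation":[0,0,0]}]'
python3 - <<'E'
from h import *
import pickle
o=st(); im=cams.camera("wrist")[:,:,::-1].copy(); cv2.imwrite("pics/d_w.png",im); pickle.dump(o,open("d.pkl","wb"))
E
```

```text
[103 108 107 105 108 106 106 110 106 109 108 109  86  35   5   6   6   5
   6   5] [158 158 157 160 158 157 157 157 159 157 156 141 125 133 148 161 164 162
 164 163] [24 20 22 20 18 19 27 56 91 98 97 96 97 99 98 98 97 96 98 94] [128 128 128 129 128 123 103  77  81 125 152 159 160 159 158 158 158 159
 158 160]
(264, 51, 143, 156) (array([ 0.52946972, -0.16468792]), np.float64(39.5), [0.1037, 0.103, 0.1038], 0.11866430522263638)
(263, 51, 144, 156) (array([ 0.52945237, -0.16458422]), np.float64(39.5), [0.1037, 0.1033, 0.1038], 0.11866430522263638)
(263, 51, 144, 156) (array([ 0.52944488, -0.16448597]), np.float64(39.5), [0.1038, 0.1036, 0.1038], 0.11866430522263638)
time_s: 2.53
eef_pos: [0.5075, 0.3374, 0.2434]
eef_rot: [0.001, 1.0, -0.001, 0.0]
wrist_force: [0.8, -1.2, 1.2]
opening: 0.997
time_s: 2.7
eef_pos: [0.5071, 0.3374, 0.2426]
eef_rot: [0.001, 1.0, 0.001, -0.001]
wrist_force: [0.0, 0.2, -0.0]
opening: 0.999
t 2.7 pos [0.5071 0.3374 0.2426] yaw 0.14 tilt 0.15 F [ 0.02  0.18 -0.03] M [-0.   -0.02  0.01] op 0.999 q6 1.96
```

View pics/d_w.png

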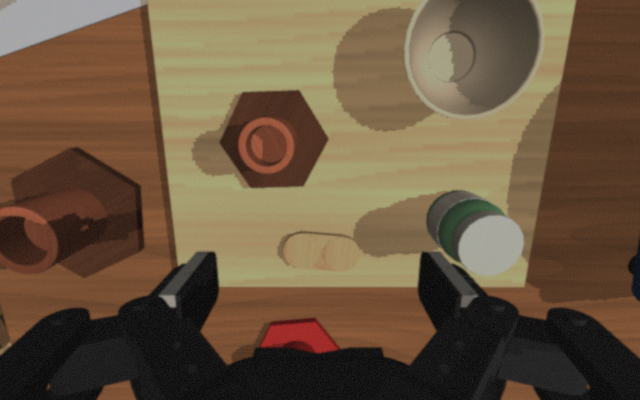

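The wrist picture shows the chuck at about (270,140), its foot hexagon in clear view. The bowl, jar and rib are well away from the grasp. The pocket measured here is (0.5295,-0.1645) with flats at 103.7 mm, 3.5 mm in y off the top camera's result, so I'll re-check it later.

```bash
python3 - <<'E'
from h import *
import pickle
o=pickle.load(open("d.pkl","rb")); T=tcpT(o)
im=cv2.imread("pics/d_w.png"); hsv=cv2.cvtColor(im,cv2.COLOR_BGR2HSV)
H,S,V=[hsv[:,:,k].astype(int) for k in range(3)]
m=((H<=16)&(S>95)&(V<150)).astype(np.uint8); m[:, :200]=0; m[195:]=0;m[:,345:]=0
p=max(cv2.findContours(m,0,1)[0],key=cv2.contourArea)[:,0]; print(cv2.boundingRect(p),"foot top .028",hexang(cast("wrist",p,.028,T)))
m=((H<=11)&(S>130)&(V>95)).astype(np.uint8); m[:, :200]=0; m[195:]=0;m[:,345:]=0
p=max(cv2.findContours(m,0,1)[0],key=cv2.contourArea); e=cv2.fitEllipse(cv2.convexHull(p)); print(e,cast("wrist",e[0],.084,T), [np.linalg.norm(np.diff(cast("wrist",[(e[0][0]-r/2,e[0][1]),(e[0][0]+r/2,e[0][1])],.084,T),axis=0)) for r in e[1]])
vis=im.copy(); cv2.ellipse(vis,e,(255,255,0),1); cv2.imwrite("pics/e.png",cv2.resize(vis[60:220,190:370],None,fx=3,fy=3))
E
```

```text
(215, 91, 113, 97) foot top .028 (array([0.54028615, 0.38867773]), np.float64(1.75), [0.0993, 0.1036, 0.1157], 0.12027531213713405)
((266.9953308105469, 144.49160766601562), (57.21209716796875, 58.63243865966797), 63.745513916015625) [[0.54363387 0.38143584 0.084     ]] [np.float64(0.05087609156922783), np.float64(0.05213913613024063)]
```

View pics/e.png

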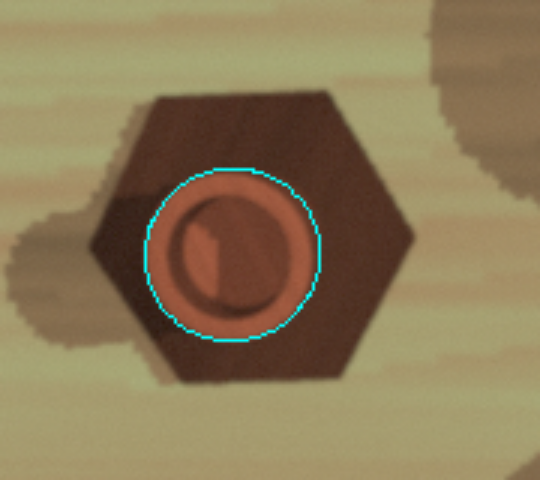

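```bash
python3 - <<'E'
from h import *
import pickle
T=tcpT(pickle.load(open("d.pkl","rb")))
uv=np.array([(157,97),(328,91),(414,237),(340,379),(183,382),(89,247)])/3+[190,60]-0.33
P=cast("wrist",uv,.028,T)[:,:2]; c=P.mean(0); d=P-c; print(c,np.linalg.norm(d,axis=1).round(4),(np.degrees(np.arctan2(d[:,1],d[:,0]))%60-30).round(1))
go((.542,.382,.13),0)
E
```

```text
[0.54245311 0.38254587] [0.0572 0.0574 0.0568 0.0576 0.0568 0.0572] [2.2 1.6 1.9 1.8 2.  1.7]
linear [ 3.47 -4.62 11.27] rot [0.14 0.05 0.04]
```

Foot corners give the centre (0.5425,0.3825) with a 57.2 mm corner radius (57.5 expected) and an angle of 1.9°. The rim gives (0.5436,0.3814). The top camera is offset by about (−1.5,+3.6) mm from the wrist at both places, so I'll use the scene camera as a tiebreaker. First I descend partway.

```bash
python3 - <<'E'
import cv2
im=cv2.imread("pics/a_scene.png"); 
cv2.imwrite("pics/f1.png",cv2.resize(im[120:190,150:250],None,fx=7,fy=7,interpolation=cv2.INTER_CUBIC)); cv2.imwrite("pics/f2.png",cv2.resize(im[245:305,315:385],None,fx=8,fy=8,interpolation=cv2.INTER_CUBIC))
E
python3 -m handwheel '[{"grip":8.5,"linear":[0.5,-0.7,1.2],"rotation":[0.1,0,0]},{"grip":8.5,"linear":[3.5,-4.6,7],"rotation":[0.15,0.05,0]},{"grip":8.5,"linear":[3.5,-4.6,9],"rotation":[0.15,0.05,0]},{"grip":8.5,"linear":[3.5,-4.6,10.5],"rotation":[0.15,0.05,0]},{"grip":8.5,"linear":[3.5,-4.6,10.5],"rotation":[0.15,0.05,0]},{"grip":8.5,"linear":[3.5,-4.6,10.5],"rotation":[0.15,0.05,0]}]'
python3 - <<'E'
from h import *
import pickle
o=st(); im=cams.camera("wrist")[:,:,::-1].copy(); cv2.imwrite("pics/g_w.png",im); pickle.dump(o,open("g.pkl","wb"))
E
```

```text
time_s: 3.25
eef_pos: [0.5426, 0.38, 0.1372]
eef_rot: [0.0, 1.0, -0.001, -0.001]
wrist_force: [-0.5, -0.5, 0.1]
opening: 1.004
t 3.25 pos [0.5426 0.38   0.1372] yaw -0.12 tilt 0.14 F [-0.54 -0.55  0.1 ] M [0.01 0.04 0.02] op 1.004 q6 2.0
```

View pics/f1.png

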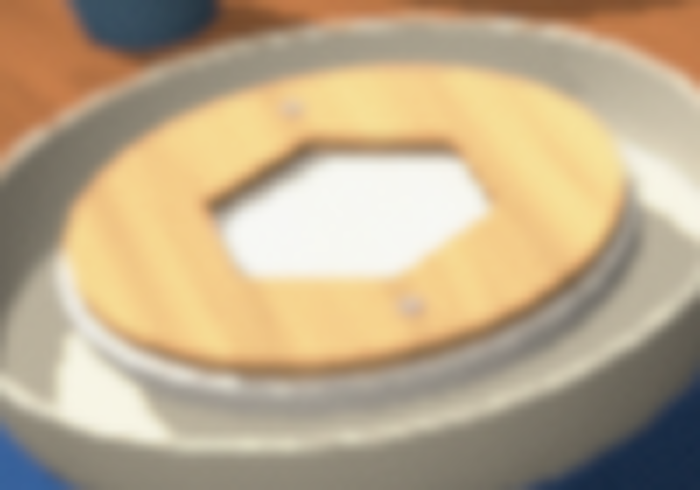

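View pics/f2.png

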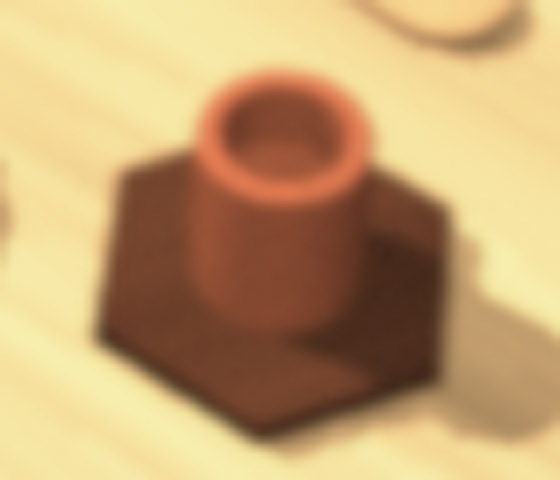

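View pics/g_w.png

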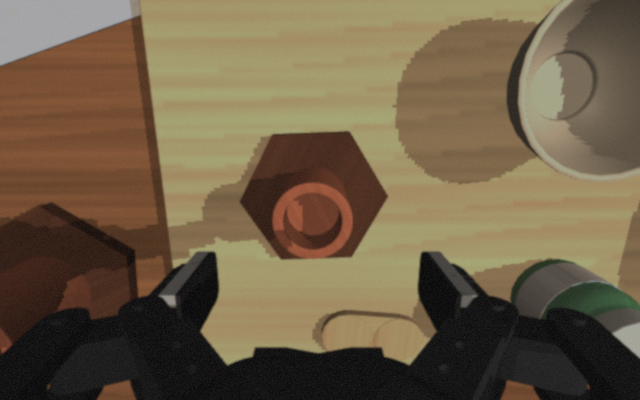

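```bash
python3 - <<'E'
from h import *
import pickle
T=tcpT(pickle.load(open("g.pkl","rb")))
def rep(n,cam,uv,z,T=None):
    P=cast(cam,uv,z,T)[:,:2]; c=P.mean(0); d=P-c; print(n,c.round(4),np.linalg.norm(d,axis=1).round(4),(np.degrees(np.arctan2(d[:,1],d[:,0]))%60-30).round(1))
f=lambda a,s,o:(np.array(a)+.5)/s-.5+np.array(o)
rep("pocket scene","scene",f([(210,205),(310,142),(450,142),(493,210),(400,277),(250,277)],7,(150,120)),.149)
print("rim scene",cast("scene",f([(285,137)],8,(315,245)),.084).round(4))
rep("foot opp corners scene","scene",f([(98,330),(450,208)],8,(315,245)),.028)
e=cv2.fitEllipse  # wrist close rim
im=cv2.imread("pics/g_w.png"); hsv=cv2.cvtColor(im,cv2.COLOR_BGR2HSV)
H,S,V=[hsv[:,:,k].astype(int) for k in range(3)]
m=((H<=12)&(S>120)&(V>105)).astype(np.uint8); m[:,:265]=0;m[:,360:]=0;m[:175]=0;m[262:]=0
p=max(cv2.findContours(m,0,1)[0],key=cv2.contourArea); e=cv2.fitEllipse(cv2.convexHull(p)); print(e,cast("wrist",e[0],.084,T))
rep("foot wrist","wrist",[(240,200),(272,132),(350,131),(387,196),(352,257),(275,259)],.028,T)
# bat ellipse scene
a=cv2.imread("pics/a_scene.png")
E
```

```text
pocket scene [ 0.5287 -0.1617] [0.0585 0.0589 0.058  0.0574 0.059  0.0577] [-21.9 -19.3 -19.7 -22.2 -18.7 -19.3]
rim scene [[0.5427 0.3839 0.084 ]]
foot opp corners scene [0.5427 0.384 ] [0.0565 0.0565] [3.6 3.6]
((312.6999816894531, 220.0015869140625), (76.70341491699219, 80.28118896484375), 93.27792358398438) [[0.5433221  0.38226228 0.084     ]]
foot wrist [0.5427 0.3831] [0.0565 0.0584 0.058  0.0576 0.059  0.06  ] [ 1.5  0.5  1.3  1.4  2.5 -1.2]
```

```bash
python3 -c "
from h import *
st();go((0.5427,.384,.046),0)"
```

```text
t 3.3 pos [0.5438 0.3809 0.1395] yaw -0.11 tilt 0.1 F [ 0.98 -0.24  0.69] M [ 0.03  0.   -0.  ] op 0.997 q6 2.0
linear [-0.12 -0.3   9.35] rot [-0.06 -0.08 -0.11]
```

```bash
python3 -m handwheel '[{"grip":8.5,"linear":[-0.1,-0.2,2],"rotation":[0,0,-0.1]},{"grip":8.5,"linear":[-0.1,-0.2,4],"rotation":[0,0,-0.1]},{"grip":8.5,"linear":[-0.1,-0.2,5],"rotation":[0,0,-0.1]},{"grip":8.5,"linear":[-0.1,-0.2,5],"rotation":[0,0,-0.1]},{"grip":8.5,"linear":[-0.1,-0.2,5],"rotation":[0,0,-0.1]}]';python3 -c "
from h import *
st();go((0.5427,.384,.046),0)"
python3 -m handwheel '[{"grip":8.5,"linear":[0,0,0],"rotation":[0,0,0]},{"grip":8.5,"linear":[0,0,0],"rotation":[0,0,0]},{"grip":8.5,"linear":[0,0,0],"rotation":[0,0,0]}]';python3 -c "
from h import *
st();go((0.5427,.384,.046),0)"
```

```text
time_s: 3.72
eef_pos: [0.5429, 0.3843, 0.0899]
eef_rot: [-0.001, 1.0, 0.001, 0.001]
wrist_force: [0.4, -0.5, 0.2]
opening: 0.993
t 3.72 pos [0.5429 0.3843 0.0899] yaw 0.07 tilt 0.17 F [ 0.38 -0.48  0.22] M [ 0.01  0.02 -0.01] op 0.993 q6 2.01
linear [-0.03  0.04  4.39] rot [-0.1  -0.14  0.07]
time_s: 3.97
eef_pos: [0.543, 0.3849, 0.0898]
eef_rot: [-0.001, 1.0, 0.001, 0.002]
wrist_force: [-0.1, 0.8, -0.2]
opening: 0.997
t 3.97 pos [0.543  0.3849 0.0898] yaw 0.1 tilt 0.22 F [-0.11  0.76 -0.17] M [ 0.03 -0.08 -0.01] op 0.997 q6 2.01
linear [-0.04  0.1   4.38] rot [-0.13 -0.18  0.1 ]
```

```bash
python3 -m handwheel '[{"grip":8.5,"linear":[0,0.05,1.5],"rotation":[0,0,0]},{"grip":8.5,"linear":[0,0.05,3],"rotation":[0,0,0]},{"grip":8.5,"linear":[0,0.05,4.4],"rotation":[0,0,0]},{"grip":8.5,"linear":[0,0.05,4.4],"rotation":[0,0,0]},{"grip":8.5,"linear":[0,0.05,4.4],"rotation":[0,0,0]}]';python3 -m handwheel '[{"grip":5.6,"linear":[0,0,0],"rotation":[0,0,0]},{"grip":5.4,"linear":[0,0,0],"rotation":[0,0,0]},{"grip":5.3,"linear":[0,0,0],"rotation":[0,0,0]},{"grip":5.3,"linear":[0,0,0],"rotation":[0,0,0]},{"grip":5.2,"linear":[0,0,0],"rotation":[0,0,0]},{"grip":5.2,"linear":[0,0,0],"rotation":[0,0,0]}]'; python3 - <<'E'
from h import *
o=st(); im=cams.camera("wrist")[:,:,::-1].copy(); cv2.imwrite("pics/h_w.png",im)
E
```

```text
time_s: 4.38
eef_pos: [0.5409, 0.3836, 0.0423]
eef_rot: [0.0, 1.0, 0.001, -0.001]
wrist_force: [-0.2, 0.4, 0.1]
opening: 0.999
time_s: 4.88
eef_pos: [0.5424, 0.3842, 0.0446]
eef_rot: [-0.001, 1.0, 0.001, 0.001]
wrist_force: [0.2, -0.4, 0.6]
opening: 0.612
t 4.88 pos [0.5424 0.3842 0.0446] yaw 0.11 tilt 0.12 F [ 0.18 -0.36  0.64] M [-0.04 -0.01 -0.01] op 0.612 q6 2.01
```

View pics/h_w.png

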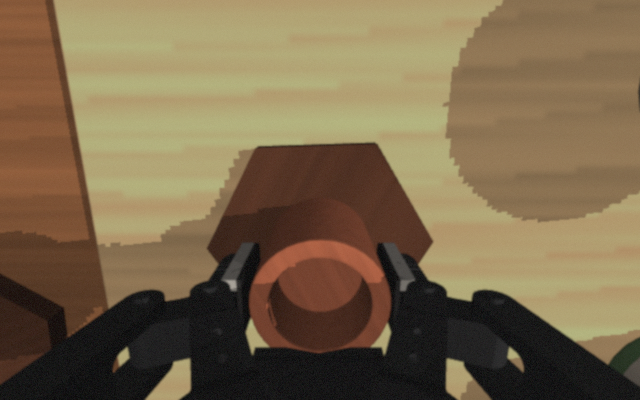

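The wrist picture shows the rim centred at about (320,295) between the pads, at 252 and 384. The y estimate from the scene camera is therefore right, so I close.

```bash
python3 -m handwheel '[{"grip":5,"linear":[0,0,0],"rotation":[0,0,0]},{"grip":4.8,"linear":[0,0,0],"rotation":[0,0,0]},{"grip":4.5,"linear":[0,0,0],"rotation":[0,0,0]},{"grip":4,"linear":[0,0,0],"rotation":[0,0,0]},{"grip":4,"linear":[0,0,0],"rotation":[0,0,0]},{"grip":4,"linear":[0,0,0],"rotation":[0,0,0]}]';  python3 -c "
from h import *
st()"
python3 -m handwheel '[{"grip":4,"linear":[0,0,-0.3],"rotation":[0,0,0]},{"grip":4,"linear":[0,0,-1],"rotation":[0,0,0]},{"grip":4,"linear":[0,0,-3],"rotation":[0,0,0]},{"grip":4,"linear":[0,0,-6],"rotation":[0,0,0]},{"grip":4,"linear":[0,0,-10],"rotation":[0,0,0]},{"grip":4,"linear":[0,0,-14],"rotation":[0,0,0]},{"grip":4,"linear":[0,0,-17],"rotation":[0,0,0]},{"grip":4,"linear":[0,0,-18],"rotation":[0,0,0]},{"grip":4,"linear":[0,0,-18],"rotation":[0,0,0]},{"grip":4,"linear":[0,0,-18],"rotation":[0,0,0]},{"grip":4,"linear":[0,0,-18],"rotation":[0,0,0]}]';  python3 - <<'E'
from h import *
o=st(); im=cams.camera("wrist")[:,:,::-1].copy(); cv2.imwrite("pics/i_w.png",im)
go((.529,-.162,.225),-22.5)
go((.529,.2,.24),0)
E
```

```text
time_s: 5.43
eef_pos: [0.5424, 0.3841, 0.0448]
eef_rot: [-0.001, 1.0, 0.001, 0.001]
wrist_force: [-1.4, -1.8, 6.2]
opening: 0.574
t 5.43 pos [0.5424 0.3841 0.0448] yaw 0.11 tilt 0.11 F [-1.38 -1.79  6.2 ] M [-0.37  0.27 -0.  ] op 0.574 q6 2.01
time_s: 6.35
eef_pos: [0.5403, 0.3831, 0.2204]
eef_rot: [0.001, 1.0, 0.001, -0.002]
wrist_force: [0.7, -0.4, -5.1]
opening: 0.571
t 6.35 pos [0.5403 0.3831 0.2204] yaw 0.1 tilt 0.25 F [ 0.69 -0.4  -5.11] M [ 0.01  0.03 -0.01] op 0.571 q6 2.01
linear [-1.23 54.51 -0.4 ] rot [ 0.13  0.25 22.6 ]
linear [-1.17 18.31 -1.95] rot [0.08 0.26 0.1 ]
```

View pics/i_w.png

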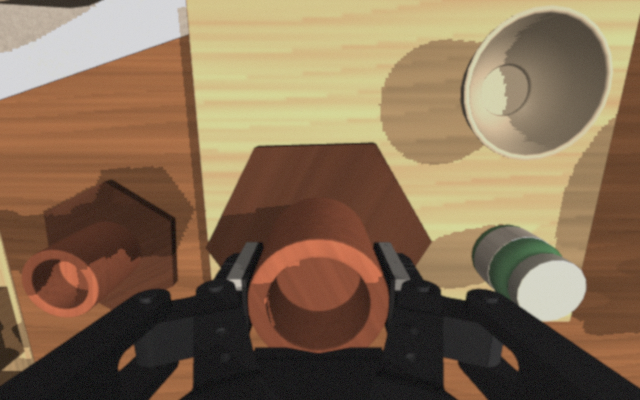

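Lifted: the wrist reads about 5.1 N of weight, and the chuck hasn't slipped in the grip. Now I carry it to the wheel, turning about −22.4° on the way.

```bash
python3 -m handwheel '[{"grip":4,"linear":[0,1,0],"rotation":[0,0,1]},{"grip":4,"linear":[-0.2,4,-0.2],"rotation":[0,0,4]},{"grip":4,"linear":[-0.4,8,-0.4],"rotation":[0,0,7]},{"grip":4,"linear":[-0.5,12,-0.4],"rotation":[0,0,10]},{"grip":4,"linear":[-0.8,16,-0.4],"rotation":[0,0,13]},{"grip":4,"linear":[-1,20,-0.4],"rotation":[0,0,16]},{"grip":4,"linear":[-1.2,24,-0.4],"rotation":[0,0,19]},{"grip":4,"linear":[-1.2,28,-0.4],"rotation":[0,0,21]},{"grip":4,"linear":[-1.2,31,-0.4],"rotation":[0,0,22.4]},{"grip":4,"linear":[-1.2,34,-0.4],"rotation":[0,0,22.4]},{"grip":4,"linear":[-1.2,35,-0.4],"rotation":[0,0,22.4]},{"grip":4,"linear":[-1.2,35,-0.4],"rotation":[0,0,22.4]}]'; python3 - <<'E'
from h import *
o=st()
go((.529,-.162,.225),-22.3)
E
```

```text
time_s: 7.4
eef_pos: [0.5299, 0.0309, 0.2265]
eef_rot: [-0.0, 0.981, -0.196, -0.001]
wrist_force: [-0.3, -0.1, -4.1]
opening: 0.575
t 7.4 pos [0.5299 0.0309 0.2265] yaw -22.56 tilt 0.07 F [-0.28 -0.14 -4.14] M [-0.02  0.    0.02] op 0.575 q6 1.8
linear [ 7.32 17.85  0.14] rot [-0.02  0.07 -0.26]
```

```bash
python3 -m handwheel '[{"grip":4,"linear":[0.5,1,0],"rotation":[0,0,0]},{"grip":4,"linear":[2,4.5,0],"rotation":[0,0,0]},{"grip":4,"linear":[3.6,8.5,0],"rotation":[0,0,-0.2]},{"grip":4,"linear":[5,12,0.1],"rotation":[0,0,-0.2]},{"grip":4,"linear":[6.3,15,0.1],"rotation":[0,0,-0.2]},{"grip":4,"linear":[7,17,0.1],"rotation":[0,0,-0.2]},{"grip":4,"linear":[7.3,17.85,0.1],"rotation":[0,0,-0.2]},{"grip":4,"linear":[7.3,17.85,0.1],"rotation":[0,0,-0.2]},{"grip":4,"linear":[7.3,17.85,0.1],"rotation":[0,0,-0.2]},{"grip":4,"linear":[7.3,17.85,0.1],"rotation":[0,0,-0.2]}]'; python3 - <<'E'
from h import *
import pickle
o=st()
go((.529,-.162,.185),-22.3)
im=cams.camera("wrist")[:,:,::-1].copy(); cv2.imwrite("pics/j_w.png",im); pickle.dump(o,open("j.pkl","wb"))
im=cams.camera("scene")[:,:,::-1].copy(); cv2.imwrite("pics/j_s.png",im[50:200,110:290].repeat(4,0).repeat(4,1))
E
```

```text
time_s: 8.23
eef_pos: [0.5305, -0.1572, 0.2262]
eef_rot: [-0.001, 0.982, -0.191, -0.0]
wrist_force: [-0.0, 1.0, -3.6]
opening: 0.574
t 8.23 pos [ 0.5305 -0.1572  0.2262] yaw -22.0 tilt 0.14 F [-0.01  1.   -3.56] M [ 0.04 -0.02  0.  ] op 0.574 q6 1.45
linear [0.05 0.51 4.12] rot [-0.13  0.03  0.3 ]
```

View pics/j_w.png

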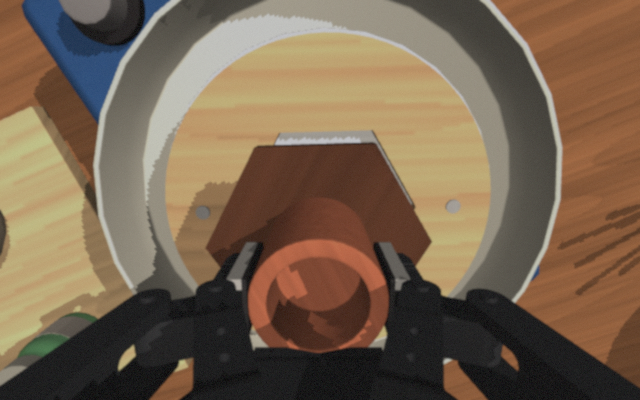

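View pics/j_s.png

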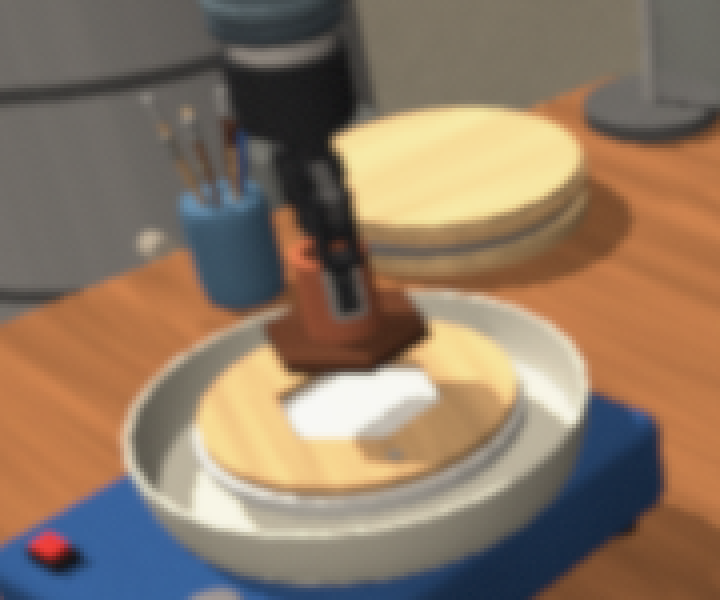

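The foot's front edge runs parallel to the pocket edge behind it at (325,137). Now I come down to just above the bat.

```bash
python3 -m handwheel '[{"grip":4,"linear":[0.02,0.2,1],"rotation":[0,0,0.2]},{"grip":4,"linear":[0.05,0.4,2.5],"rotation":[0,0,0.2]},{"grip":4,"linear":[0.05,0.4,4],"rotation":[0,0,0.2]},{"grip":4,"linear":[0.05,0.4,4.4],"rotation":[0,0,0.2]},{"grip":4,"linear":[0.05,0.4,4.4],"rotation":[0,0,0.2]},{"grip":4,"linear":[0.05,0.4,4.4],"rotation":[0,0,0.2]},{"grip":4,"linear":[0.05,0.4,4.4],"rotation":[0,0,0.2]},{"grip":4,"linear":[0.05,0.4,4.4],"rotation":[0,0,0.2]}]'; python3 - <<'E'
from h import *
o=st()
go((.529,-.162,.1756),-22.3)
im=cams.camera("wrist")[:,:,::-1].copy(); cv2.imwrite("pics/k_w.png",im)
E
```

```text
time_s: 9.0
eef_pos: [0.5301, -0.163, 0.1836]
eef_rot: [-0.0, 0.981, -0.193, 0.001]
wrist_force: [0.0, 0.2, -3.0]
opening: 0.569
t 9.0 pos [ 0.5301 -0.163   0.1836] yaw -22.28 tilt 0.16 F [ 0.01  0.17 -2.99] M [-0.02  0.02 -0.01] op 0.569 q6 1.45
linear [-0.15 -0.05  0.8 ] rot [-0.07 -0.14  0.02]
```

View pics/k_w.png

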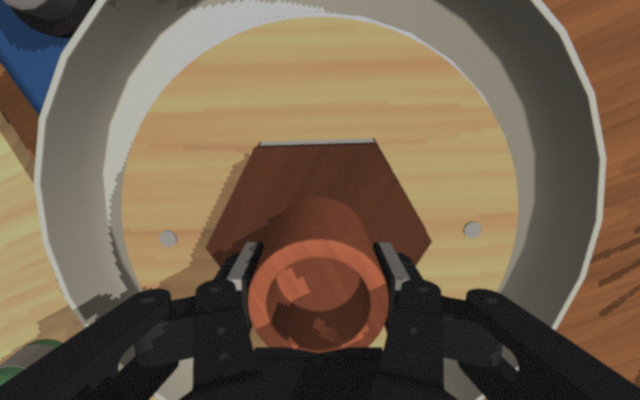

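```bash
python3 - <<'E'
from h import *
import cv2
im=cv2.imread("pics/k_w.png"); 
print([tuple(map(int,im[r,300])) for r in range(134,150)])
cv2.imwrite("pics/k2.png",cv2.resize(im[120:270,200:440],None,fx=3.3,fy=3.3,interpolation=cv2.INTER_CUBIC))
i=cams.camera_info("wrist"); f=200/np.tan(np.radians(i["fovy"])/2); print(f)
Mi=np.linalg.inv(i["mount"])
def pr(p): q=Mi@np.r_[p,1]; return (q[:2]/q[2]*f+[i["cx"],i["cy"]]).round(1)
z0=.0266 # foot underside in tool z
for x in (.049,.05,.051): print("foot top edge",x,pr([x,0,z0-.010]))
a=np.radians(30);
for x in (.050,.051,.052,.053): print("pocket edge",x,pr([x,0,.1836-.149]), "if z .182",pr([x,0,.182-.149]))
E
```

```text
[(104, 149, 177), (104, 150, 175), (104, 152, 177), (105, 152, 178), (105, 149, 175), (110, 148, 175), (119, 146, 164), (132, 144, 151), (133, 140, 146), (119, 125, 132), (88, 93, 102), (47, 52, 69), (34, 46, 72), (36, 50, 81), (38, 51, 84), (37, 52, 82)]
336.0083396093495
foot top edge 0.049 [316.  148.1]
foot top edge 0.05 [316. 146.]
foot top edge 0.051 [316.  143.8]
pocket edge 0.05 [316.2 142.5] if z .182 [316.2 142.8]
pocket edge 0.051 [316.2 140.6] if z .182 [316.2 140.9]
pocket edge 0.052 [316.2 138.7] if z .182 [316.2 138.9]
pocket edge 0.053 [316.2 136.7] if z .182 [316.2 136.9]
```

View pics/k2.png

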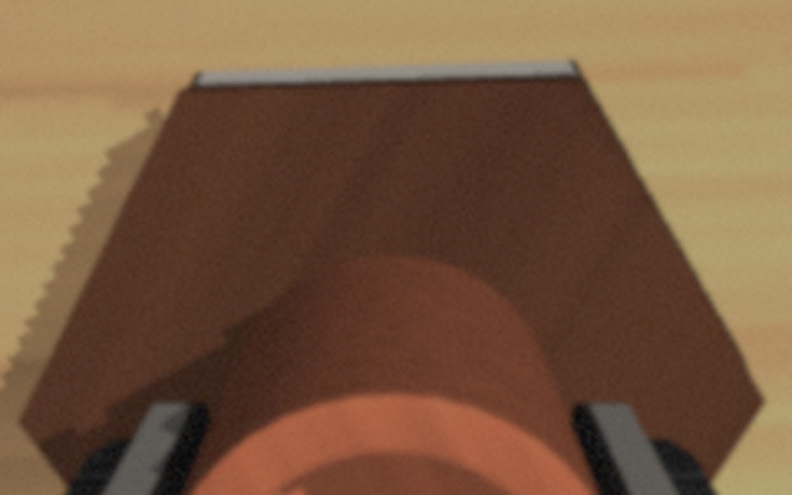

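The pocket strip at (317,141) is 4.5 px deep against 7.3 expected when centred. That puts me about 1.4 mm too far in tool +x, which matches the pose estimate. I'll correct it and go down gently.

```bash
python3 -m handwheel '[{"grip":4,"linear":[-0.07,0,0.2],"rotation":[0,0,0]},{"grip":4,"linear":[-0.14,0,0.4],"rotation":[0,0,0]},{"grip":4,"linear":[-0.14,0,0.6],"rotation":[0,0,0]},{"grip":4,"linear":[-0.14,0,0.7],"rotation":[0,0,0]},{"grip":4,"linear":[-0.14,0,0.8],"rotation":[0,0,0]},{"grip":4,"linear":[-0.14,0,0.85],"rotation":[0,0,0]},{"grip":4,"linear":[-0.14,0,0.9],"rotation":[0,0,0]},{"grip":4,"linear":[-0.14,0,0.95],"rotation":[0,0,0]},{"grip":4,"linear":[-0.14,0,0.95],"rotation":[0,0,0]}]'; python3 - <<'E'
from h import *
st()
E
python3 -m handwheel '[{"grip":4,"linear":[0,0,0.05],"rotation":[0,0,0]},{"grip":4,"linear":[0,0,0.1],"rotation":[0,0,0]},{"grip":4,"linear":[0,0,0.1],"rotation":[0,0,0]}]'; python3 - <<'E'
from h import *
st()
E
```

```text
time_s: 9.8
eef_pos: [0.5282, -0.1623, 0.1729]
eef_rot: [-0.001, 0.981, -0.193, 0.0]
wrist_force: [-0.2, -0.3, -3.4]
opening: 0.569
t 9.8 pos [ 0.5282 -0.1623  0.1729] yaw -22.3 tilt 0.09 F [-0.16 -0.32 -3.41] M [0.02 0.03 0.02] op 0.569 q6 1.45
time_s: 10.05
eef_pos: [0.5282, -0.1622, 0.1719]
eef_rot: [-0.001, 0.981, -0.193, 0.0]
wrist_force: [0.0, 0.4, -3.3]
opening: 0.573
t 10.05 pos [ 0.5282 -0.1622  0.1719] yaw -22.3 tilt 0.09 F [ 0.04  0.37 -3.32] M [-0.   -0.02 -0.03] op 0.573 q6 1.45
```

The tool is at z 0.1719, below bat-top contact at 0.1756, with no contact force. The foot is already entering the pocket, so I continue down gently.

```bash
python3 -m handwheel '[{"grip":4,"linear":[0,0,0.1],"rotation":[0,0,0]},{"grip":4,"linear":[0,0,0.2],"rotation":[0,0,0]},{"grip":4,"linear":[0,0,0.3],"rotation":[0,0,0]},{"grip":4,"linear":[0,0,0.35],"rotation":[0,0,0]},{"grip":4,"linear":[0,0,0.35],"rotation":[0,0,0]}]'; python3 - <<'E'
from h import *
st()
E
python3 -m handwheel '[{"grip":4,"linear":[0,0,0.05],"rotation":[0,0,0]},{"grip":4,"linear":[0,0,0.1],"rotation":[0,0,0]},{"grip":4,"linear":[0,0,0.1],"rotation":[0,0,0]}]'; python3 - <<'E'
from h import *
st()
E
```

```text
time_s: 10.47
eef_pos: [0.5281, -0.1622, 0.1683]
eef_rot: [-0.001, 0.981, -0.193, 0.0]
wrist_force: [0.5, -0.0, -3.5]
opening: 0.572
t 10.47 pos [ 0.5281 -0.1622  0.1683] yaw -22.3 tilt 0.09 F [ 0.49 -0.04 -3.51] M [-0.01  0.01  0.04] op 0.572 q6 1.45
time_s: 10.72
eef_pos: [0.5281, -0.1622, 0.1674]
eef_rot: [-0.001, 0.981, -0.193, 0.0]
wrist_force: [-0.5, 1.4, -4.2]
opening: 0.575
t 10.72 pos [ 0.5281 -0.1622  0.1674] yaw -22.29 tilt 0.09 F [-0.48  1.41 -4.22] M [-0.03 -0.02  0.04] op 0.575 q6 1.45
```

```bash
for k in 1 ; do python3 -m handwheel '[{"grip":4,"linear":[0,0,0.05],"rotation":[0,0,0]},{"grip":4,"linear":[0,0,0.05],"rotation":[0,0,0]}]'; done;  python3 -m handwheel '[{"grip":4,"linear":[0,0,0.05],"rotation":[0,0,0]},{"grip":4,"linear":[0,0,0.05],"rotation":[0,0,0]}]';
```

```text
time_s: 10.88
eef_pos: [0.5282, -0.1622, 0.1669]
eef_rot: [-0.001, 0.981, -0.193, 0.0]
wrist_force: [-0.3, -0.6, -4.2]
opening: 0.57
time_s: 11.05
eef_pos: [0.5283, -0.1623, 0.1668]
eef_rot: [-0.001, 0.981, -0.193, 0.0]
wrist_force: [-1.1, 0.6, -1.1]
opening: 0.576
```

Floor contact begins at z 0.1668, where 0.1666 was expected. I increase the push in small steps.

```bash
python3 -m handwheel '[{"grip":4,"linear":[0,0,0.05],"rotation":[0,0,0]},{"grip":4,"linear":[0,0,0.05],"rotation":[0,0,0]}]';  python3 -m handwheel '[{"grip":4,"linear":[0,0,0.05],"rotation":[0,0,0]},{"grip":4,"linear":[0,0,0.05],"rotation":[0,0,0]}]'; python3 -c "
from h import *
st()"
```

```text
time_s: 11.22
eef_pos: [0.5283, -0.1622, 0.1668]
eef_rot: [-0.001, 0.981, -0.193, 0.001]
wrist_force: [-3.1, 2.0, 4.9]
opening: 0.574
time_s: 11.38
eef_pos: [0.5283, -0.1623, 0.1668]
eef_rot: [-0.001, 0.981, -0.193, 0.001]
wrist_force: [-4.4, 3.7, 7.7]
opening: 0.574
t 11.38 pos [ 0.5283 -0.1623  0.1668] yaw -22.28 tilt 0.09 F [-4.44  3.66  7.75] M [ 0.29  0.85 -0.1 ] op 0.574 q6 1.45
```

```bash
python3 -m handwheel '[{"grip":4,"linear":[0,0,0.03],"rotation":[0,0,0]},{"grip":4,"linear":[0,0,0.03],"rotation":[0,0,0]},{"grip":4,"linear":[0,0,0.03],"rotation":[0,0,0]},{"grip":4,"linear":[0,0,0.03],"rotation":[0,0,0]},{"grip":4,"linear":[0,0,0.03],"rotation":[0,0,0]}]'; python3 - <<'E'
from h import *
st()
im=cams.camera("wrist")[:,:,::-1].copy(); cv2.imwrite("pics/l_w.png",im)
im=cams.camera("scene")[:,:,::-1].copy(); cv2.imwrite("pics/l_s.png",cv2.resize(im[80:200,120:280],None,fx=5,fy=5))
E
```

```text
time_s: 11.8
eef_pos: [0.5283, -0.1623, 0.1668]
eef_rot: [-0.001, 0.981, -0.193, 0.001]
wrist_force: [-5.9, 2.5, 9.7]
opening: 0.572
t 11.8 pos [ 0.5283 -0.1623  0.1668] yaw -22.28 tilt 0.1 F [-5.86  2.51  9.68] M [ 0.42  1.   -0.09] op 0.572 q6 1.45
```

View pics/l_w.png

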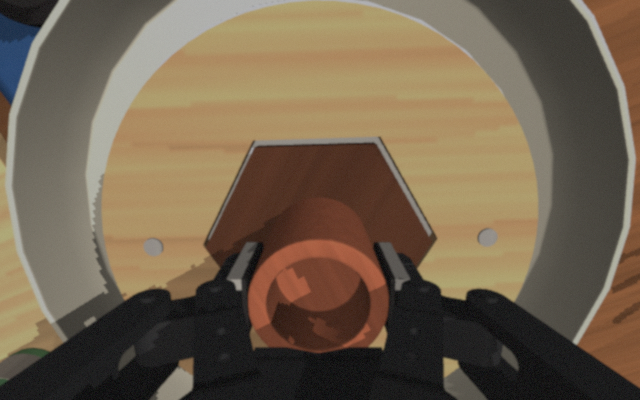

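View pics/l_s.png

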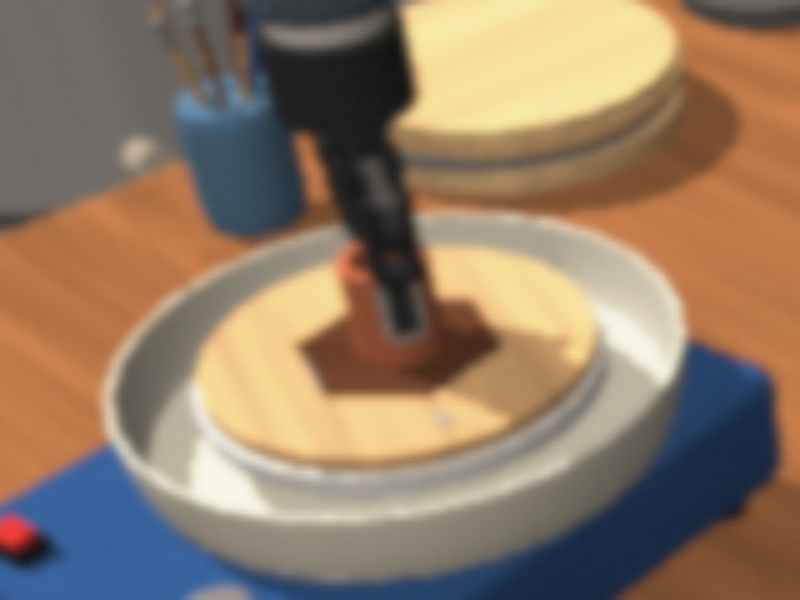

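Both pictures show the foot nearly flush with the bat, with an even gap around it at rows 140–240. The push of about 13.5 N has been held for 0.4 s. Next I relieve the push, let go and rise.

```bash
python3 -m handwheel '[{"grip":4,"linear":[0,0,-0.05],"rotation":[0,0,0]},{"grip":4,"linear":[0,0,-0.1],"rotation":[0,0,0]},{"grip":4,"linear":[0,0,-0.13],"rotation":[0,0,0]},{"grip":4,"linear":[0,0,-0.13],"rotation":[0,0,0]},{"grip":5.4,"linear":[0,0,-0.13],"rotation":[0,0,0]},{"grip":6,"linear":[0,0,-0.13],"rotation":[0,0,0]},{"grip":7,"linear":[0,0,-0.13],"rotation":[0,0,0]},{"grip":8.5,"linear":[0,0,-0.13],"rotation":[0,0,0]},{"grip":8.5,"linear":[0,0,-0.13],"rotation":[0,0,0]},{"grip":8.5,"linear":[0,0,-0.13],"rotation":[0,0,0]},{"grip":8.5,"linear":[0,0,-0.13],"rotation":[0,0,0]}]'; python3 -c "
from h import *
st()"
```

```text
time_s: 12.82
eef_pos: [0.5282, -0.1622, 0.1665]
eef_rot: [-0.001, 0.981, -0.193, 0.0]
wrist_force: [-0.2, -0.3, -0.9]
opening: 0.997
t 12.82 pos [ 0.5282 -0.1622  0.1665] yaw -22.29 tilt 0.09 F [-0.2  -0.34 -0.9 ] M [-0.02  0.   -0.01] op 0.997 q6 1.45
```

```bash
python3 -m handwheel '[{"grip":8.5,"linear":[0,0,-1],"rotation":[0,0,0]},{"grip":8.5,"linear":[0,0,-3],"rotation":[0,0,0]},{"grip":8.5,"linear":[0,0,-6],"rotation":[0,0,0]},{"grip":8.5,"linear":[-2,0,-9],"rotation":[0,0,0]},{"grip":8.5,"linear":[-5,0,-12],"rotation":[0,0,0]},{"grip":8.5,"linear":[-6,0,-13],"rotation":[0,0,0]},{"grip":8.5,"linear":[-6,0,-13],"rotation":[0,0,0]},{"grip":8.5,"linear":[-6,0,-13],"rotation":[0,0,0]},{"grip":8.5,"linear":[-6,0,-13],"rotation":[0,0,0]},{"grip":8.5,"linear":[-6,0,-13],"rotation":[0,0,0]}]'; python3 - <<'E'
from h import *
import pickle
o=st(); pickle.dump(o,open("m.pkl","wb"))
cv2.imwrite("pics/m_w.png",cams.camera("wrist")[:,:,::-1])
cv2.imwrite("pics/m_s.png",cams.camera("scene")[:,:,::-1])
E
```

```text
time_s: 13.65
eef_pos: [0.4725, -0.1396, 0.2951]
eef_rot: [-0.001, 0.981, -0.193, -0.001]
wrist_force: [-0.7, -0.0, -1.0]
opening: 0.997
t 13.65 pos [ 0.4725 -0.1396  0.2951] yaw -22.3 tilt 0.15 F [-0.73 -0.02 -0.96] M [ 0.01 -0.04 -0.01] op 0.997 q6 1.43
```

View pics/m_w.png

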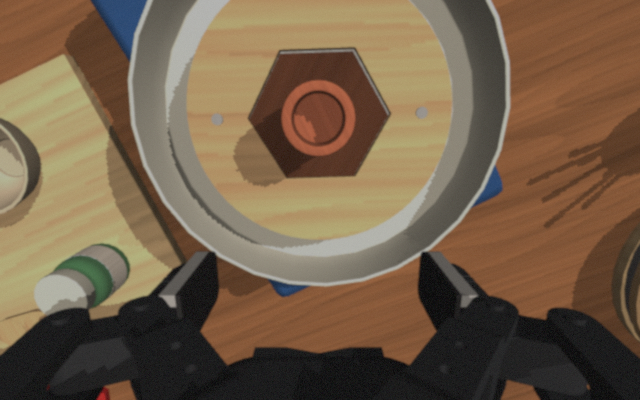

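View pics/m_s.png

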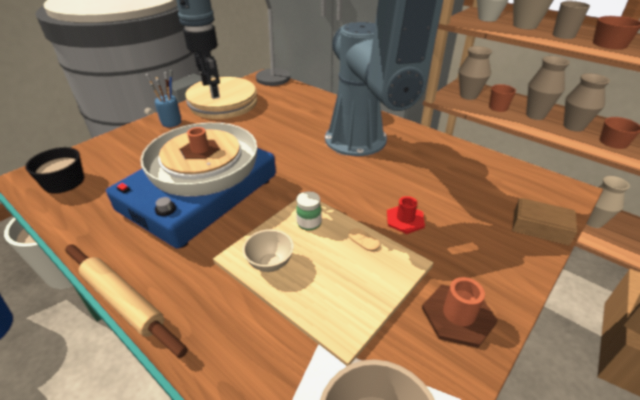

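The wrist picture shows the chuck upright in the pocket at (318,115), with the foot inside the hexagon. The scene picture shows the bowl at (269,250), the jar at (309,210) and the rib at (364,241), all unchanged. I hand in.

```bash
python3 -c "
from h import *
print(ctrl.hand_in())"
```

```text
the job is handed in; nothing more can be done
None
```

The chuck is home in the wheel's pocket, bedded and let go, and the job was handed in at about 13.8 s of the 58 s allowed. No verdict was reported.

- **Working it round:** this was not needed. The pocket's angle was measured beforehand at 39.5° and the foot's at 1.9°. I turned the chuck 22.4° in the air, and the foot dropped in on the first try.
- **Seating:** floor contact came at tool z 0.1668 m, against 0.1666 m expected for fully home and 0.1756 m if it had been lying on top of the bat.
- **Bedding push:** the chuck pressed on the wheel with about 14–15 N for over 0.4 s, worked out from wrist readings that drift by 1–2 N. About 6 N of side load built up at the wrist during the push and went to zero on release. The highest contact force I saw was far below 80 N.
- **Last checks:** the final pictures, checked by eye, show the foot inside the hexagon and the chuck upright. The arm is clear, and the bowl, jar and rib are where they stood.
- **Disagreement:** the top and wrist cameras differed by about 3.5 mm in y for both the pocket and the chuck. The scene camera gave values in between, and the centring of the chuck between the fingers backed it. I used its values; the foot entering without touching the bat fits that choice.

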